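# Lever open a parts dispenser and hold its carousel at the orange pot

### The arm

A 6-joint arm with a two-finger parallel gripper is mounted at the origin on a cart in front of the work surface, level with it; the furniture and walls round the work are solid. World frame = base frame: x ahead of the robot, y to its left, z up, the work surface at z = 0. Lengths are in mm, angles in degrees, forces in N, time in s.
With the tool pointing down it reaches from about 300 to 850 mm from the base axis. Payload 4.2 kg.
Tool frame: the origin (TCP) lies on the centre line of the jaws, within the pads' length; the fingertips stand 14 mm ahead of it and the grasp point (between the pads) lies 5 mm behind it; z points along the fingers, y is the direction in which the jaws open and shut (so a half turn about z gives the same grasp; the last joint's range is limited). The gripper opens to 91 mm and grips with 3 to 60 N. Pads are 32 mm wide; open, the fingers measure 118 mm over their backs; the gripper's body (76 mm by 178 mm) begins 60 mm behind the grasp point.
Start: joints at [71.62, 18.312, 89.639, -0, 72.044, -1.146], TCP at [170.365, 549.197, 227.976] pointing down, gripper open.
Joint ranges: [-177.97, 177.97], [-48.28, 115.42], [12.27, 149.76], [-77.06, 257.06], [2.81, 150.46], [-146.56, 146.56]. Speed limits (degrees/s): [147.25, 147.25, 180, 180, 180, 180].

### API

Orientations are given as [roll, pitch, yaw] about the fixed x, y, z axes, in that order (R = Rz(yaw) Ry(pitch) Rx(roll)).
In Python, from workcell import env gives the robot as it stands.
- The arm moves only by the tool play_rows, never from a script. Its argument "increments" is a list of rows, each a list of 5 numbers: the shift along the world's x, y, z in mm, then the turn about the world's z in degrees, then the closure, from 0 (fully open) to 1 (shut). In form: [[x, y, z, yaw, fingers], ...]. A call has 1 to 20 rows; each row shifts and turns the commanded pose from where the row before left it; what a row does not reach is not made up. A row lasts 1/8 s, in which the tool goes at most 62.5 mm and 10.7 degrees, less where a joint would pass 70% of its speed; a pose out of reach is approached as far as the arm can. A call is refused whole if a number of a shift passes 62.5 or a number of a turn 10.7, either way. A call with a gripper value outside its range is refused whole. The fingers move at their own pace and stop on an object; "newtons" is the grip in N (left out, the last holds). Time passes only in rows, so rows that do not move let the fingers close. It gives the time, the measured TCP pose, the force and the opening at its end, in the units of the state.
- env.state(): the state, without advancing time (a new reading comes with each control period).
- env.grab_frame(name): name is "scene" or "top"; returns the picture (384x512x3 uint8, red, green, blue); there is no depth.
- env.calibration(name): a dict with "fx", "fy", "cx", "cy" (pixels), "dist_coeffs" ([k1, k2, p1, p2, k3] as OpenCV has them; the pictures are not rectified), "R" (3x3) and "t" (3): a world point X has camera coordinates R X + t. Camera axes: x right, y down, z forward; pixel columns grow to the right and rows downward; lengths in mm; the calibration is good to about 2 mm. A picture is of the moment at which its call begins. calibration takes no time and is no camera call.
- env.job_done(): hands the job in, once; it reports no verdict.
The state is a dict: "time_s": time; "qpos": joint angles; "qvel": joint speeds; "effort": joint torques, N m; "ee_pos": TCP position; "ee_rot": TCP orientation; "force": force on the tool from outside, world axes, zero at the start; "torque": the same for the moment, N m; "gripper_width": finger opening in mm.
Only numpy, scipy, OpenCV 4.12 (cv2) and the standard library are available. Lean on these libraries where they do the work, as an engineer would, in place of code of your own. Each camera call takes 0.05 s, during which the arm holds its last target.

### The job

Lever the dark cover flap of the blue parts dispenser wide open with the blade of the screwdriver, so that it stands up by itself, and lay the screwdriver back down flat on a bench. Then turn the dispenser's black knob until the pot with the orange cap is centred in the opened window, and finish with the gripper still holding the knob, keeping the turntable still there. Leave the tape roll, the brass weight and the small carton where they are.

Things in the scene. Friction and masses are not known exactly. Their poses are not given: they have to be found in the camera images.
- driver_grip (a point): screwdriver with a round brown handle, 190 mm long, 70 g, loose on the red bench. This point is on the handle's axis, 13.5 mm above the bench as it lies. The handle, about 26 mm thick, reaches from 25 mm in front of this point to 64 mm behind it. y axis: from the blade towards the butt of the handle; z up as it starts; grasp across y
- driver_tip (a point): the same screwdriver: end of its blade, 125 mm from driver_grip along -y and, as it lies, 4 to 9 mm above the bench. The shaft is a 6 mm rod
- notch (a point): blue parts dispenser fixed to the green bench, square housing 224 x 224 mm, clear deck with top 62 mm above the bench. x axis: from the front wall inwards; z up. This point, on the front wall's outer face, is the middle of a notch under the flap's lip (36 mm wide along y, from 42 mm above the bench up to the flap at 62 mm; this point is at 52 mm); a blade can enter along +x up to 40 mm deep and lift the flap. Wall 4 mm thick
- flap_axis (a point): middle of the flap's hinge line on the dispenser, 62 mm above the bench; the hinge line runs along y; x axis points away from the front wall into the housing; it lies 56 mm behind the front wall's outer face
- flap_lip (a point): front edge of the dark steel cover flap with a yellow stripe along its lip (64 mm from hinge to lip, 62 mm wide, 4 mm thick, 30 g); this point is the middle of the lip's lower edge, 64 mm from the hinge line; when closed the lip overhangs the front wall by 8 mm and its underside is 62 mm above the bench
- flap (a joint): angle of the cover flap in rad: 0 closed (flat on the deck), 1.4 fully open (nearly upright, at its stop); the lip swings up and over away from the front. The stiff hinge (about 0.04 N m) keeps it where it is left
- window (a point): centre of the window in the deck under the flap, 62 mm above the bench and 77 mm in front of the turntable's axis (-x); open area 56 x 60 mm
- orange_pot (a point): top centre of the orange cap (40 mm diameter) of the marked pot; one of six pots fixed on the turntable, 60 degrees apart, 77 mm from the axis, the others have white caps; visible through the clear deck, 52 mm above the bench
- knob (a point): black round fluted knob of the turntable, 40 mm diameter, 34 mm high (from 78 to 112 mm above the bench), on the vertical axis in the middle of the dispenser; this point is its centre. An orange line on its top points at the orange pot. The turntable turns freely either way and stays where it is left (friction about 0.03 N m)
- turntable (a joint): turntable angle in rad, growing anticlockwise seen from above; 0 (any full turn) puts the orange pot in the centre of the window
- tape: bystander: roll of black tape, 66 mm diameter, 19 mm high; origin under its centre
- weight: bystander: brass weight with a knob, 28 mm diameter, 46 mm high; origin under its centre
- fusebox: bystander: small white and red carton 40 x 62 x 24 mm; origin under its centre

How it is judged (in metres and radians):
On the way, in this order (a step that is already met when the one before it is completed fails the run):
1. the screwdriver, pressing on the flap, has levered it up by more than 0.6 rad (34 degrees) (value of joint flap above 0.6 rad and contact force between driver and flap above 0.1 N), for 0.05 s.
2. the flap stands open by more than 1.0 rad with the screwdriver off it (value of joint flap above 1 rad and contact force between driver and flap below 0.02 N and distance between driver_tip and flap_lip above 0.03 m), for 0.1 s.
3. the screwdriver lies on a bench, let go (value of joint flap above 1 rad and height (world z) of driver_grip below 0.03 m and contact force between driver and the arm below 0.1 N), for 0.2 s.
At the end, for the whole second after the job is handed in: flap open over 1.0 rad; screwdriver flat, still and untouched on a bench; orange pot within 12 mm of the window's centre; turntable still (under 0.05 rad/s) and held by the fingers with over 2 N; tape, weight and carton within 20 mm of their starts (all of step 3 and height (world z) of driver_tip below 0.03 m and height (world z) of driver_grip above -0.01 m and linear speed of driver below 0.02 m/s and horizontal distance between orange_pot and window below 0.012 m and velocity of joint turntable between -0.05 and 0.05 rad/s and contact force between the fingers and turntable above 2 N and distance of each of tape, weight, fusebox from where it was at the start of the episode below 0.02 m); the arm keeps its last pose, push and grip.
It fails at once if a bystander is disturbed (moved by more than 20 mm) (distance of any of tape, weight, fusebox from where it was at the start of the episode above 0.02 m).
It also fails if it takes over 64 s, if anything falls off the work surface, if the arm or the gripper's body presses on something with over 40 N, if the wrist force passes 120 N, or if a joint passes its speed limit or range.

## Working session

There is one attempt and no reset: what is moved stays moved. The work goes in short steps, Python scripts to look and compute and a tool call to move; the robot and the scene stay as the last step left them, time stands still between calls to the robot, and variables do not carry over. Pictures are saved under pics/ and viewed, and the job is handed in when it is done.

Besides the shell and the picture viewer there is one more tool, called after "Emit:" as a command line: name --pt "numbers of a row" for each row, then --argument value for the rest. play_rows: Moves the arm, as the interface text tells. Its arguments: {"type":"object","properties":{"increments":{"type":"array"},"newtons":{"type":"number"}},"required":["increments"]}

```bash
mkdir -p pics; ls; python3 - <<'E'
from workcell import env
import cv2,json,numpy as np
print(env.state())
for n in("scene","top"):
    f=env.grab_frame(n); cv2.imwrite(f"pics/{n}0.png",cv2.cvtColor(f,cv2.COLOR_RGB2BGR))
    c=env.calibration(n); print(n,c)
E
```

```text
pics
{'time_s': 0.0, 'qpos': array([ 7.16205855e+01,  1.83514323e+01,  8.97062707e+01, -1.65118163e-03,
        7.20429975e+01, -1.14458369e+00]), 'qvel': array([-0.02224997,  0.0104168 ,  0.10079387,  0.06573414, -0.05867943,
        0.01544467]), 'effort': array([-1.66887610e-03, -4.12456763e+01, -2.31975675e+01,  7.23990239e-02,
        4.57939622e-02, -1.45785048e-04]), 'ee_pos': array([170.21077612, 548.73121588, 227.12326335]), 'ee_rot': array([-1.79899288e+02, -4.41996970e-04,  1.62765679e+02]), 'force': array([0.12238858, 0.44179121, 0.2979948 ]), 'torque': array([ 0.00954341,  0.05527962, -0.0181849 ]), 'gripper_width': 90.99833327122491}
scene {'fx': 366.476086639059, 'fy': 366.476086639059, 'cx': 256.69805247230835, 'cy': 187.3216225785596, 'dist_coeffs': array([-0.04449856,  0.        ,  0.        ,  0.        ,  0.        ]), 'R': array([[ 0.89099362, -0.45399507, -0.00434119],
       [-0.33401294, -0.64898487, -0.68355979],
       [ 0.30751541,  0.61049743, -0.72988161]]), 't': array([-564.31177946,  151.17770343, 1295.54919273])}
top {'fx': 348.6081116942351, 'fy': 348.6081116942351, 'cx': 255.69467602742617, 'cy': 191.16960609767816, 'dist_coeffs': array([-0.09606359,  0.        ,  0.        ,  0.        ,  0.        ]), 'R': array([[ 0.02691415, -0.99960892,  0.00759227],
       [-0.99465699, -0.02753651, -0.09949476],
       [ 0.09966491, -0.00487388, -0.99500912]]), 't': array([-135.51469771,  565.74990112, 1203.89182091])}
```

View pics/scene0.png

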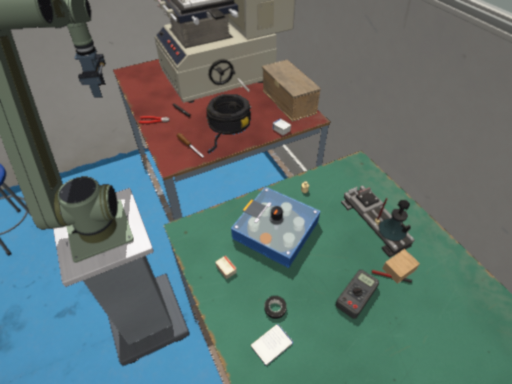

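View pics/top0.png

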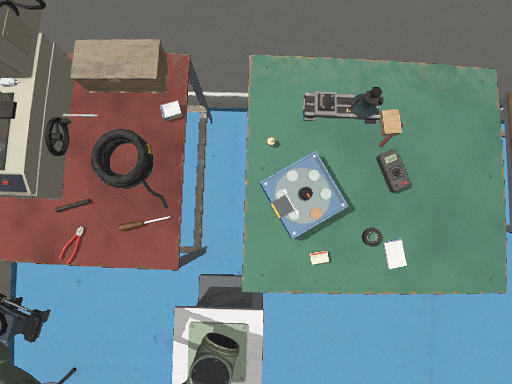

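```bash
cat > h.py <<'E'
import cv2,numpy as np
from workcell import env
def cal(n):
    c=env.calibration(n);K=np.array([[c['fx'],0,c['cx']],[0,c['fy'],c['cy']],[0,0,1.]]);return K,np.array(c['dist_coeffs']),np.array(c['R']),np.array(c['t'])
def ray(n,p):
    K,d,R,t=cal(n);u=cv2.undistortPoints(np.array([[p]],float),K,d)[0,0]
    v=R.T@np.array([u[0],u[1],1.]);return -R.T@t,v/np.linalg.norm(v)
def plane(n,p,z):
    o,v=ray(n,p);return o+v*(z-o[2])/v[2]
def tri(ps,pt):
    a,u=ray("scene",ps);b,v=ray("top",pt)
    A=np.stack([u,-v],1);s=np.linalg.lstsq(A,b-a,rcond=None)[0]
    P,Q=a+u*s[0],b+v*s[1];return (P+Q)/2,np.linalg.norm(P-Q)
def proj(n,X):
    K,d,R,t=cal(n);return cv2.projectPoints(np.array([X],float),cv2.Rodrigues(R)[0],t,K,d)[0][0,0]
def crop(n,f,x,y,w,h,s,name):
    i=cv2.resize(f[y:y+h,x:x+w],None,fx=s,fy=s,interpolation=cv2.INTER_CUBIC)
    cv2.imwrite("pics/"+name,cv2.cvtColor(i,cv2.COLOR_RGB2BGR))
E
python3 - <<'E'
from h import *
a=cv2.cvtColor(cv2.imread("pics/scene0.png"),4);b=cv2.cvtColor(cv2.imread("pics/top0.png"),4)
A=cv2.resize(a[180:270,220:330],None,fx=7,fy=6.6,interpolation=2)
crop(0,a,225,180,100,90,6,"s_disp.png");crop(0,b,255,145,100,100,6,"t_disp.png")
i1=cv2.resize(a[125:165,165:225],None,fx=8,fy=8,interpolation=2);i2=cv2.resize(b[205:245,115:175],None,fx=8,fy=8,interpolation=2)
cv2.imwrite("pics/drv.png",np.hstack([i1[:,:400],i2[:,:400]])[:,:,::-1]);
crop(0,a,170,125,45,40,12,"s_drv.png");crop(0,b,115,210,60,25,12,"t_drv.png")
E
```

```text
(no output)
```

View pics/s_disp.png

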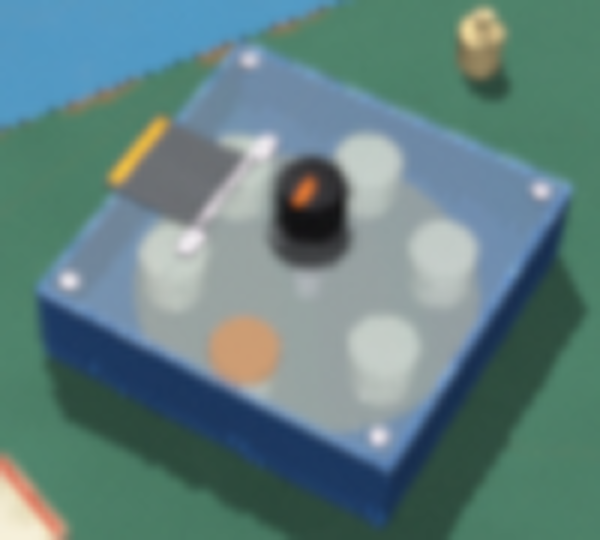

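View pics/t_disp.png

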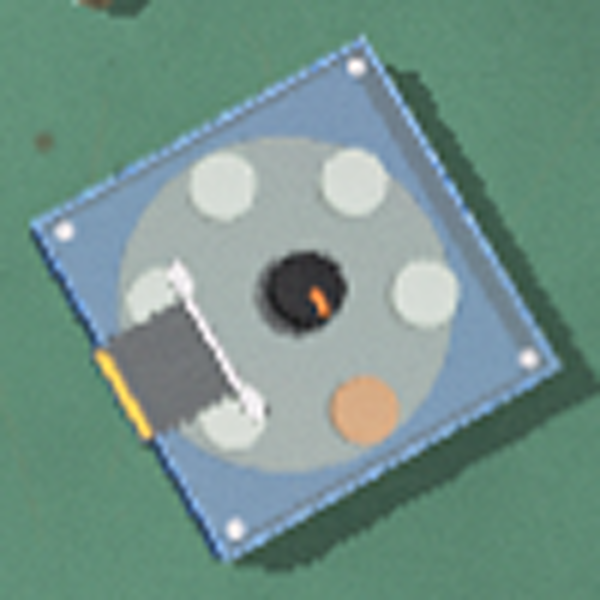

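View pics/s_drv.png

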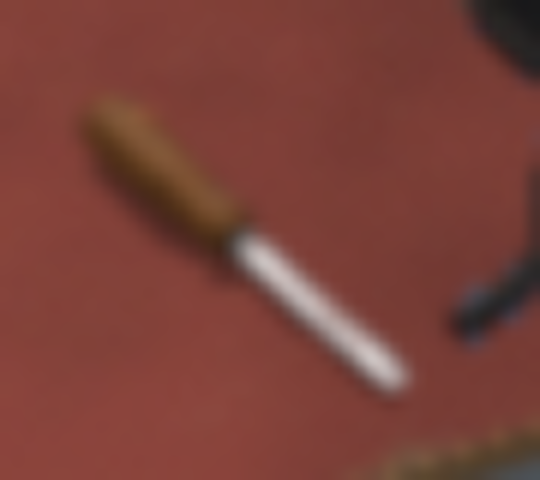

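View pics/t_drv.png

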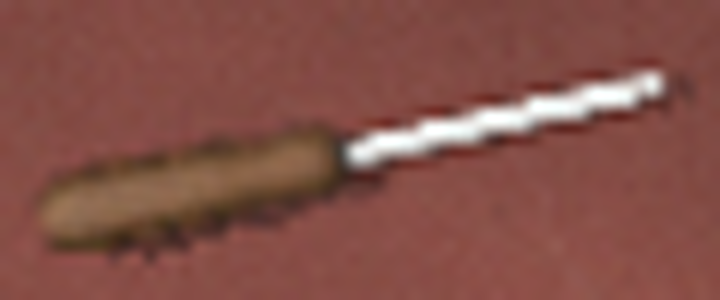

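```bash
python3 - <<'E'
from h import *
np.set_printoptions(precision=1,suppress=True)
f=lambda x0,y0,s,u,v:(x0+(u+.5)/s-.5,y0+(v+.5)/s-.5)
S=lambda u,v:f(225,180,6,u,v);T=lambda u,v:f(255,145,6,u,v)
s=[(245,42),(572,185),(388,470),(40,287)]; t=[(32,225),(365,38),(562,368),(222,560)]
C=[]
for a,b in zip(s,t):
    p,e=tri(S(*a),T(*b));C.append(p);print("corner",p,e,plane("top",T(*b),62),plane("scene",S(*a),62))
print(np.mean(C,0))
for n,a,b in [("screwL",(249,60),(65,231)),("scrR",(541,191),(357,67)),("scrD",(378,437),(529,358)),("scrB",(69,281),(235,529)),("knobtop",(310,180),(302,289)),("orange",(245,350),(365,410)),("stripeA",(163,120),(101,352)),("stripeB",(115,183),(148,438)),("hingeA",(264,146),(178,275)),("hingeB",(190,242),(253,408))]:
    print(n,*tri(S(*a),T(*b)))
D=lambda u,v:f(170,125,12,u,v);E_=lambda u,v:f(115,210,12,u,v)
for n,a,b in [("tip",(402,385),(664,82)),("joint",(235,237),(340,153)),("butt",(98,112),(40,222))]:
    print(n,*tri(D(*a),E_(*b)),plane("top",E_(*b),10))
# masks
a=cv2.cvtColor(cv2.imread("pics/scene0.png"),4);b=cv2.cvtColor(cv2.imread("pics/top0.png"),4)
for n,i,(x,y,w,h) in (("scene",a,(170,125,45,40)),("top",b,(115,210,60,25))):
    c=i[y:y+h,x:x+w].astype(int)
    m=(c.min(2)>130); yy,xx=np.nonzero(m); print(n,"blade px",len(xx),xx.mean()+x,yy.mean()+y, xx.max()+x)
    m2=(c[...,1]-c[...,2]>18)&(c[...,0]>90);yy,xx=np.nonzero(m2);print("handle",len(xx),xx.mean()+x,yy.mean()+y)
    globals()["m_"+n]=(xx.mean()+x,yy.mean()+y)
    k=(m);yy,xx=np.nonzero(k);globals()["b_"+n]=(xx.mean()+x,yy.mean()+y)
print("handle c",tri(m_scene,m_top),plane("top",m_top,13.5));print("blade c",tri(b_scene,b_top),plane("top",b_top,8))
E
```

```text
corner [ 599.7 -134.2   59.2] 3.20409186710318 [ 597.8 -133.6   62. ] [ 600.  -136.9   62. ]
corner [ 713.5 -325.    63.5] 1.4551675567720903 [ 713.2 -325.    62. ] [ 715.2 -324.2   62. ]
corner [ 523.3 -441.    61.7] 0.5308804652735224 [ 523.5 -441.1   62. ] [ 523.  -441.1   62. ]
corner [ 410.4 -247.2   58.4] 2.5950619131384607 [ 409.3 -246.4   62. ] [ 410.7 -250.2   62. ]
[ 561.7 -286.9   60.7]
screwL [ 594.6 -152.5   63.4] 0.24811067413168114
scrR [ 695.9 -320.3   63. ] 0.5362904770960899
scrD [ 528.6 -421.5   62.5] 0.4686127303149804
scrB [ 427.  -253.5   61.5] 0.05200032976581837
knobtop [ 561.4 -283.3  107.5] 1.741747451305876
orange [ 497.5 -329.9   45.8] 0.6629625003840167
stripeA [ 525.2 -174.6   66.6] 0.4595665484918178
stripeB [ 478.4 -203.    64.4] 2.3573272030609655
hingeA [ 570.4 -217.7   63.7] 1.2914143223480699
hingeB [ 497.  -262.5   65.9] 2.285600980544415
tip [472.4 185.9   4.2] 0.739102189965233 [472.  184.6  10. ]
joint [446.8 281.8  10.3] 1.91898668487673 [447.7 281.6  10. ]
butt [424.  371.2  13.2] 0.1503991584645725 [424.  372.4  10. ]
scene blade px 31 196.19354838709677 150.67741935483872 202
handle 74 188.7972972972973 143.82432432432432
top blade px 56 156.25 219.51785714285714 169
handle 117 129.76923076923077 225.04273504273505
handle c (array([446.7, 339.1, -29.8]), np.float64(22.829940646762207)) [436.3 327.8  13.5]
blade c (array([459.7, 234.7,   4.7]), np.float64(1.0193576521730419)) [459.2 234.    8. ]
```

The scene view shows the driver's tip at (203,157) and butt at (178,134). In the top view they are at (170,216) and (118,228). The dispenser's front wall, with the yellow lip, is its lower-left side at about (275,210), and the orange pot is at (315,213). The triangulated heights and sizes (190 mm driver, 62 mm deck) match the task text. Now I approach above the driver grip at (441, 306.5), with yaw 104.5.

Emit:
play_rows --pt "38.6 -34.7 -12 -8.3 0.3" --pt "38.6 -34.7 -12 -8.3 0.3" --pt "38.6 -34.7 -12 -8.3 0.3" --pt "38.6 -34.7 -12 -8.3 0.3" --pt "38.6 -34.7 -12 -8.3 0.3" --pt "38.6 -34.7 -12 -8.3 0.3" --pt "38.6 -34.7 -12 -8.3 0.3" --pt "0 0 0 0 0.3" --newtons 50

```text
time_s: 1.1
ee_pos: [442.0, 303.7, 142.6]
ee_rot: [-179.9, 0.1, 104.4]
force: [-0.8, 0.8, 0.5]
gripper_width: 63.9
```

Emit:
play_rows --pt "0 0 0 0 0.3" --pt "0 0 0 0 0.3"

```text
time_s: 1.35
ee_pos: [439.8, 307.2, 144.3]
ee_rot: [180.0, -0.0, 104.8]
force: [-0.6, 0.2, -0.2]
gripper_width: 64.0
```

```bash
python3 - <<'E'
from h import *
print(env.state()['ee_pos'])
a=env.grab_frame("scene");b=env.grab_frame("top")
crop(0,a,150,85,80,80,7,"s1.png");crop(0,b,100,190,90,60,8,"t1.png")
E
```

```text
[439.78972686 307.22664627 144.25681489]
```

View pics/t1.png

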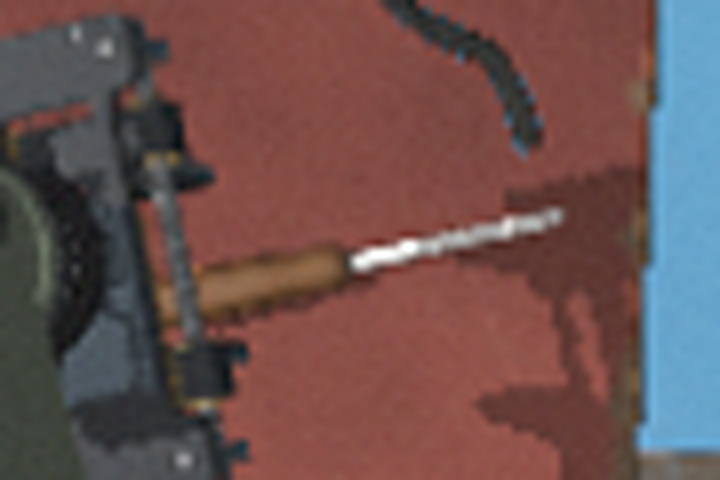

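View pics/s1.png

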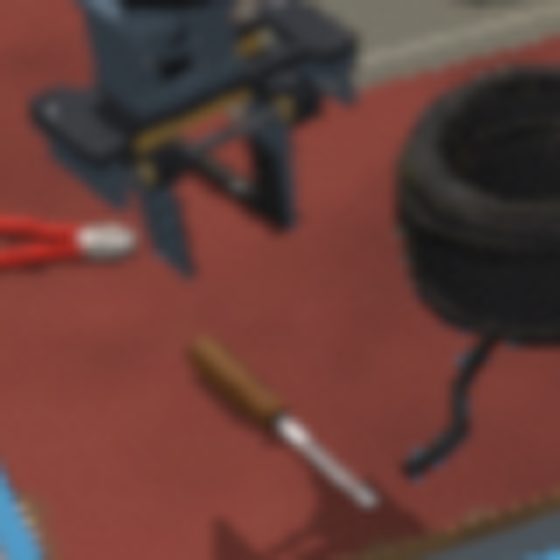

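The top view shows the jaws straddling the handle at crop (190,270), aligned across it. The tip at (170,216) is unchanged. I descend and grip.

Emit:
play_rows --pt "0 0 -40 0 0.3" --pt "0 0 -40 0 0.3" --pt "0 0 -25 0 0.3" --pt "0 0 -15 0 0.3" --pt "0 0 -7.5 0 0.3" --pt "0 0 0 0 0.3" --pt "0 0 0 0 1" --pt "0 0 0 0 1" --pt "0 0 0 0 1" --pt "0 0 0 0 1" --pt "0 0 0 0 1" --pt "0 0 0 0 1" --newtons 50

```text
time_s: 2.95
ee_pos: [440.5, 306.3, 16.5]
ee_rot: [180.0, 0.0, 104.7]
force: [-0.9, -0.1, 0.8]
gripper_width: 21.1
```

Emit:
play_rows --pt "0 0 0 0 1" --pt "0 0 10 0 1" --pt "0 0 30 0 1" --pt "0 0 40 0 1" --pt "0 0 40 0 1" --pt "0 0 0 0 1" --pt "0 0 0 0 1"

```text
time_s: 3.82
ee_pos: [440.0, 305.9, 136.1]
ee_rot: [-179.9, 0.0, 104.7]
force: [-0.4, -0.2, -1.9]
gripper_width: 21.2
```

```bash
python3 - <<'E'
from h import *
s=env.state();print(s['ee_pos'],s['force'],s['gripper_width'])
a=env.grab_frame("scene");b=env.grab_frame("top")
crop(0,a,150,85,80,80,7,"s2.png");crop(0,b,100,190,90,60,8,"t2.png")
E
```

```text
[440.01139305 305.91032149 136.08520975] [-0.42794326 -0.20861456 -1.89837077] 21.23632939746214
```

View pics/t2.png

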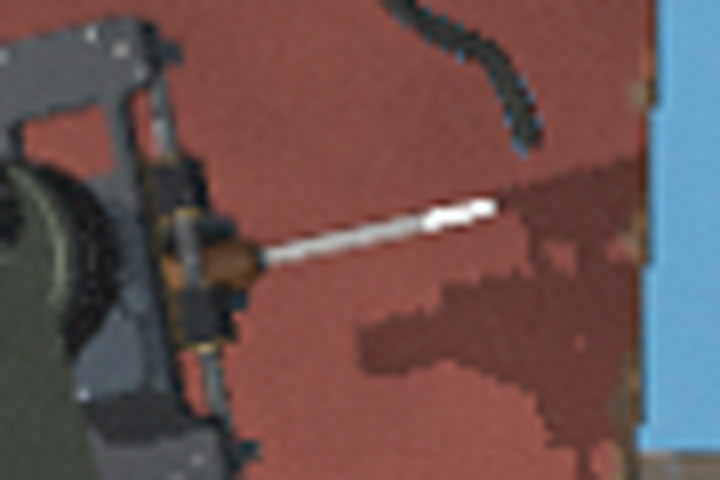

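View pics/s2.png

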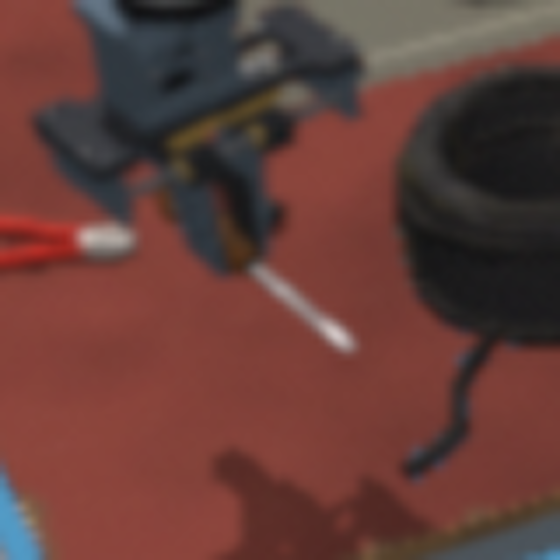

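```bash
python3 - <<'E'
from h import *
f=lambda x0,y0,s,u,v:(x0+(u+.5)/s-.5,y0+(v+.5)/s-.5)
for a,b in [((354,350),(496,206)),((252,265),(262,257))]:
    print(tri(f(150,85,7,*a),f(100,190,8,*b)))
E
```

```text
(array([473.04564122, 184.60896702, 123.48984383]), np.float64(1.7140096377663159))
(array([447.50556873, 278.96097836, 129.72213644]), np.float64(1.8473981386668077))
```

Triangulated from both views, the tip sits 126 mm from the TCP, 11 to 13 mm lower, at heading −75.1°. I carry the driver to a pre-insert pose with the tip 30 mm outside the notch and heading −58.9°.

Emit:
play_rows --pt "-2.6 -30 0 2.3 1" --pt "-2.5 -50 0 2.5 1" --pt "-2.5 -52 0 2.5 1" --pt "-2.5 -52 0 2.5 1" --pt "-2.5 -52 0 2.5 1" --pt "-2.5 -52 0 2 1" --pt "-2.5 -46 0 2 1" --pt "0 -29.9 0 0 1" --pt "0 0 -30 0 1" --pt "0 0 -10 0 1" --pt "0 0 0 0 1" --pt "0 0 0 0 1" --pt "0 0 0 0 1"

```text
time_s: 5.55
ee_pos: [423.5, -57.4, 97.1]
ee_rot: [179.9, 0.1, 121.0]
force: [-0.1, 0.5, -0.4]
gripper_width: 20.9
```

```bash
python3 - <<'E'
from h import *
s=env.state();print(s['ee_pos'],s['force'],s['gripper_width'])
a=env.grab_frame("scene");b=env.grab_frame("top")
crop(0,a,195,160,100,80,7,"s3.png");crop(0,b,220,170,90,75,8,"t3.png")
E
```

```text
[423.53252443 -57.36767288  97.11892993] [-0.07622316  0.53450859 -0.41337095] 20.85891572712597
```

View pics/t3.png

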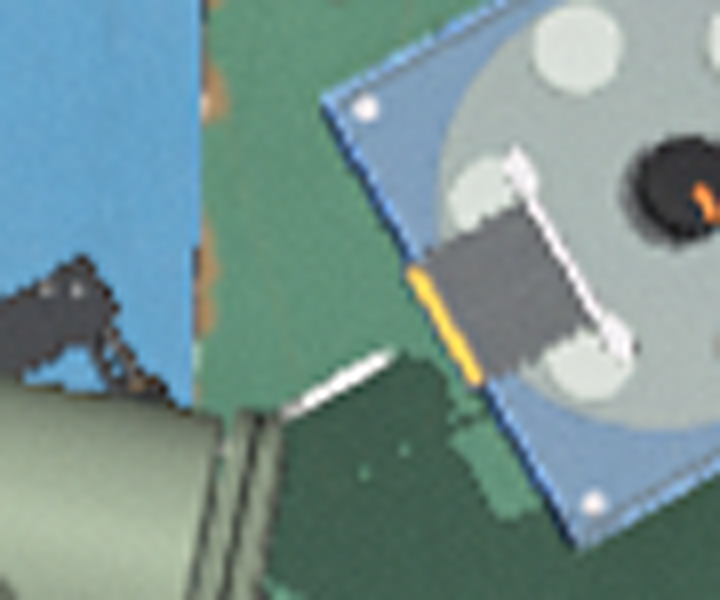

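View pics/s3.png

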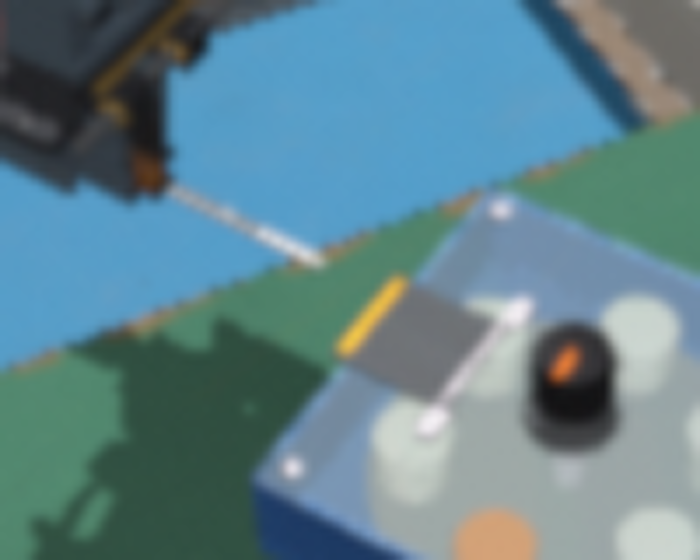

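```bash
python3 - <<'E'
from h import *
f=lambda x0,y0,s,u,v:(x0+(u+.5)/s-.5,y0+(v+.5)/s-.5)
xd=np.array([.517,-.856,0]);yd=np.array([.856,.517,0]);N=np.array([503.6,-191.1,52])
for n,a,b in [("tip",(322,264),(396,350)),("shaft",(172,187),(285,412)),("sA",(402,280),(414,268)),("sB",(347,350),(478,383))]:
    p,e=tri(f(195,160,7,*a),f(220,170,8,*b));print(n,p,e,(p-N)@xd,(p-N)@yd)
E
```

```text
tip [ 488.25610901 -165.75010611   89.42498925] 3.7921786581871646 -29.632300810792774 -0.028475547060330286
shaft [ 446.81343938 -115.65077264  121.17252877] 32.89831339665933 -93.94319046013199 -9.602045342151909
sA [ 526.12470364 -174.31789857   65.87038858] 0.03691285284747792 -2.7202070450451763 27.95749275111803
sB [ 479.37322874 -203.25330412   66.7418325 ] 3.389920525416981 -2.1220124127019333 -27.021374426170194
```

Emit:
play_rows --pt "0 0 -20 0 1" --pt "0 0 -11 0 1" --pt "0 0 0 0 1" --pt "5.2 -8.6 0 0 1" --pt "5.2 -8.6 0 0 1" --pt "5.2 -8.6 0 0 1" --pt "0 0 0 0 1" --pt "0 0 0 0 1"

```text
time_s: 6.65
ee_pos: [438.3, -83.4, 65.4]
ee_rot: [-180.0, -0.0, 120.9]
force: [-0.3, 0.2, -0.7]
gripper_width: 21.1
```

```bash
python3 - <<'E'
from h import *
s=env.state();print(s['ee_pos'],s['force'],s['gripper_width'])
a=env.grab_frame("scene");b=env.grab_frame("top")
crop(0,a,205,180,70,60,9,"s4.png");crop(0,b,245,180,60,50,10,"t4.png")
E
```

```text
[438.33201209 -83.43373415  65.41814079] [-0.34540558  0.16382662 -0.72804714] 21.132395123283203
```

View pics/t4.png

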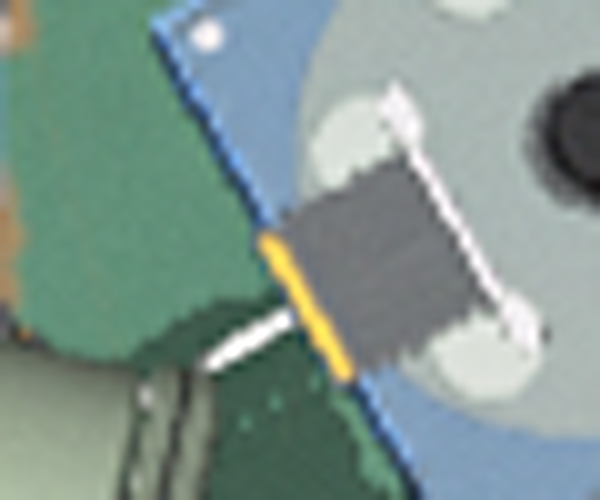

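View pics/s4.png

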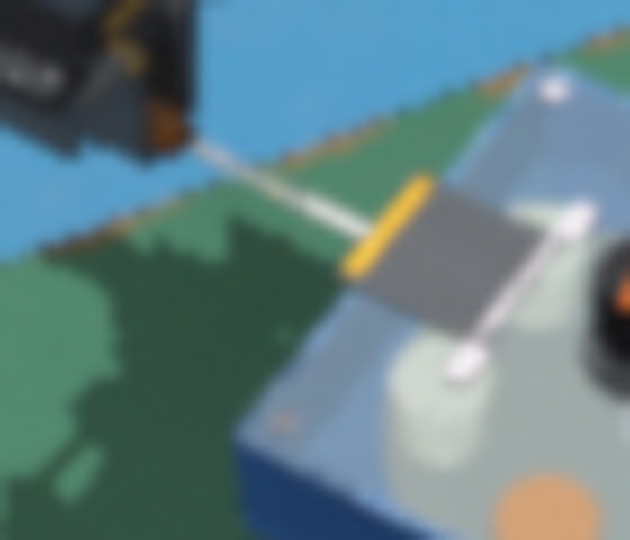

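Both views show the tip hidden under the yellow lip, near its middle (top crop about (295,318)), with no contact force. I insert to 22 mm deep.

Emit:
play_rows --pt "3.9 -6.4 0 0 1" --pt "3.9 -6.4 0 0 1" --pt "3.6 -5.9 0 0 1" --pt "0 0 0 0 1" --pt "0 0 0 0 1"

```text
time_s: 7.38
ee_pos: [449.8, -102.1, 65.4]
ee_rot: [-180.0, -0.0, 121.0]
force: [-0.4, -0.0, -0.7]
gripper_width: 20.8
```

Emit:
play_rows --pt "0 0 4 0 1" --pt "0 0 4 0 1" --pt "0 0 4 0 1" --pt "0 0 4 0 1" --pt "0 0 4 0 1" --pt "0 0 0 0 1"

```text
time_s: 8.12
ee_pos: [450.0, -102.1, 85.8]
ee_rot: [180.0, 0.0, 121.0]
force: [-0.6, -0.7, -1.3]
gripper_width: 20.9
```

```bash
python3 - <<'E'
from h import *
s=env.state();print(s['ee_pos'],s['force'],s['torque'])
a=env.grab_frame("scene");b=env.grab_frame("top")
crop(0,a,205,180,70,60,9,"s5.png");crop(0,b,245,180,60,50,10,"t5.png")
E
```

```text
[ 450.04280623 -102.0756945    85.78871935] [-0.56244705 -0.74576467 -1.27730604] [ 0.02052046  0.12091539 -0.0533705 ]
```

View pics/s5.png

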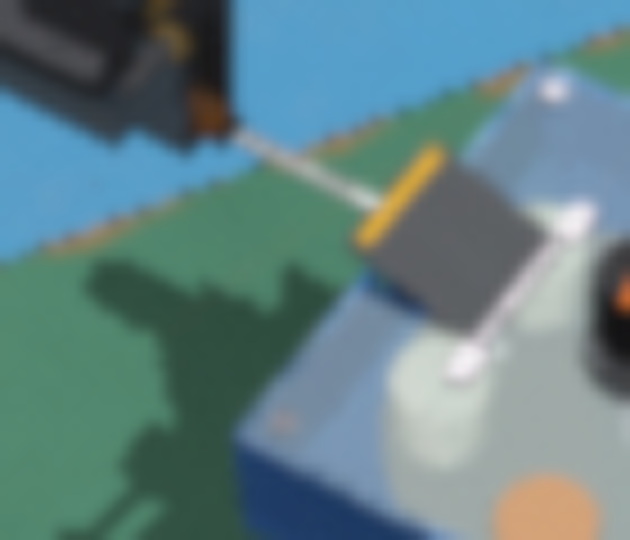

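View pics/t5.png

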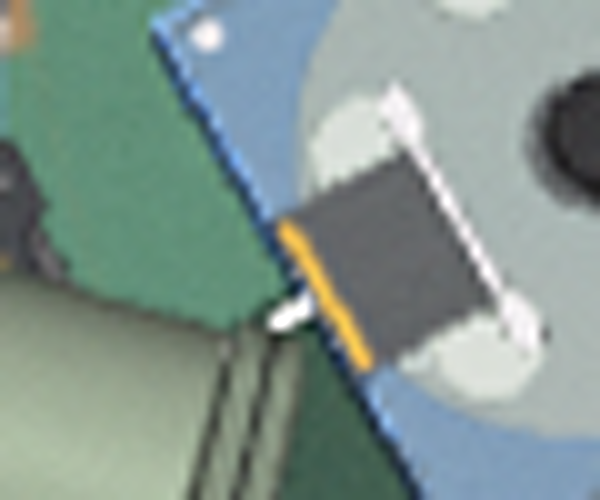

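The flap is rising on the blade: its lip moved to (400,195) in the scene crop. I keep lifting, then push inward.

Emit:
play_rows --pt "0 0 5 0 1" --pt "0 0 5 0 1" --pt "0 0 5 0 1" --pt "0 0 5 0 1" --pt "0 0 5 0 1" --pt "0 0 5 0 1" --pt "0 0 3 0 1" --pt "2 -3.4 0 0 1" --pt "2 -3.4 0 0 1" --pt "2 -3.4 0 0 1" --pt "2 -3.4 0 0 1" --pt "0 0 0 0 1" --pt "0 0 0 0 1"

```text
time_s: 9.85
ee_pos: [458.1, -115.9, 118.5]
ee_rot: [180.0, 0.0, 121.0]
force: [0.1, 0.7, -0.7]
gripper_width: 20.7
```

```bash
python3 - <<'E'
from h import *
s=env.state();print(s['ee_pos'],s['force'],s['torque'])
a=env.grab_frame("scene");b=env.grab_frame("top")
crop(0,a,205,170,70,60,9,"s6.png");crop(0,b,245,180,60,50,10,"t6.png")
E
```

```text
[ 458.0912132  -115.85648103  118.46322698] [ 0.10974916  0.66153347 -0.68429958] [-0.10553471  0.0351332  -0.04108628]
```

View pics/s6.png

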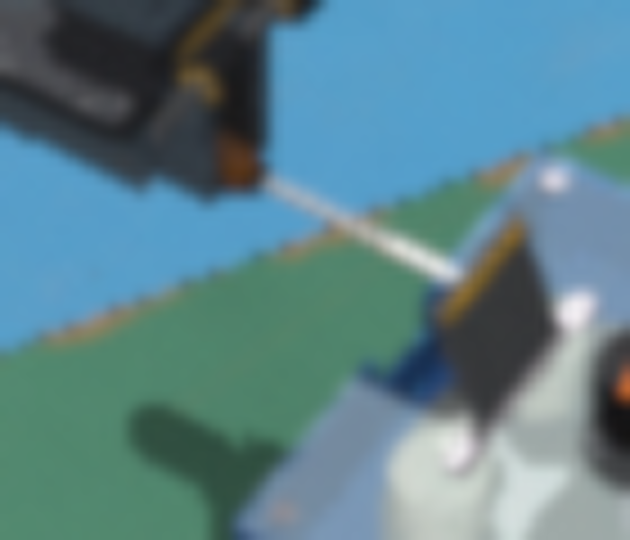

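View pics/t6.png

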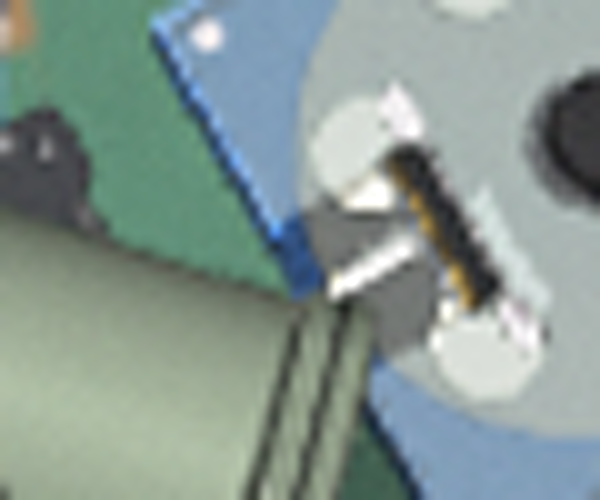

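The flap already stands steep, with the blade tip against its underside (top crop about (415,240)). I push 6 mm more, then withdraw straight back.

Emit:
play_rows --pt "1.5 -2.6 0 0 1" --pt "1.5 -2.6 0 0 1" --pt "0 0 0 0 1" --pt "-5.2 8.6 0 0 1" --pt "-10 17 0 0 1" --pt "-15 25 0 0 1" --pt "-15 25 0 0 1" --pt "0 0 0 0 1" --pt "0 0 0 0 1"

```text
time_s: 11.08
ee_pos: [416.0, -45.1, 118.7]
ee_rot: [180.0, 0.1, 121.0]
force: [0.6, 0.3, -0.1]
gripper_width: 21.0
```

```bash
python3 - <<'E'
from h import *
s=env.state();print(s['ee_pos'],s['force'],s['torque'])
a=env.grab_frame("scene");b=env.grab_frame("top")
crop(0,a,195,160,100,80,7,"s7.png");crop(0,b,220,170,90,75,8,"t7.png")
E
```

```text
[416.00474444 -45.08542261 118.73327224] [ 0.56081367  0.27409953 -0.08721974] [-0.10991828  0.00487709  0.03133296]
```

View pics/s7.png

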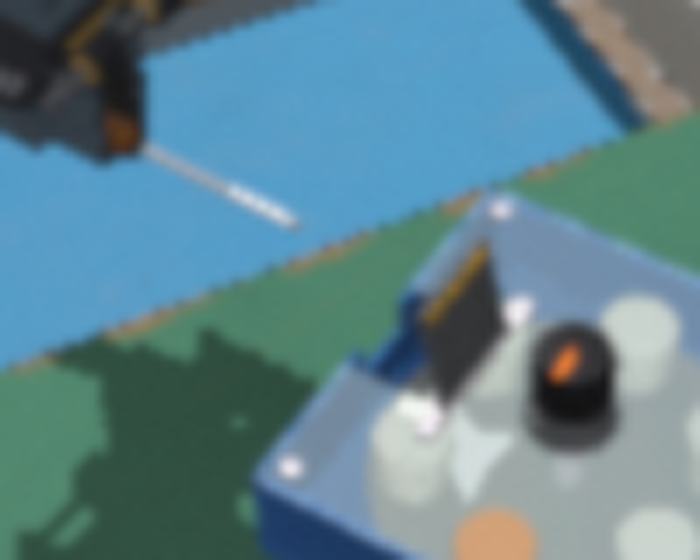

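View pics/t7.png

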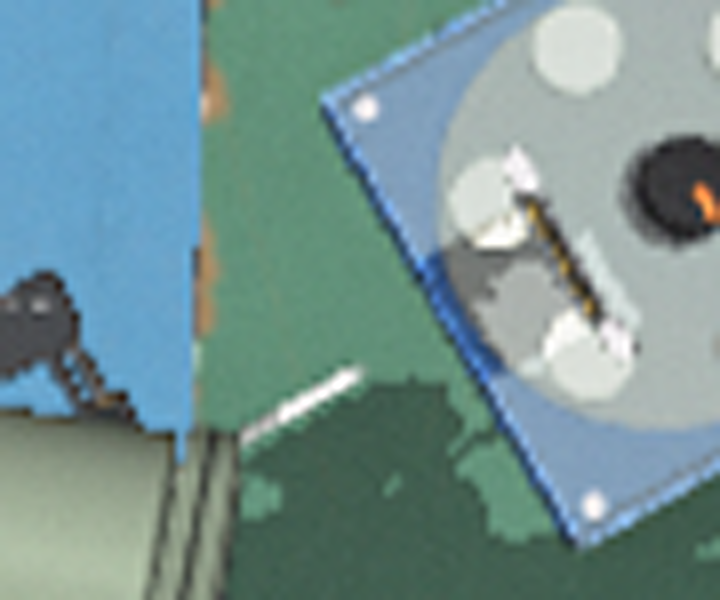

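```bash
python3 - <<'E'
from h import *
f=lambda x0,y0,s,u,v:(x0+(u+.5)/s-.5,y0+(v+.5)/s-.5)
xd=np.array([.517,-.856,0]);yd=np.array([.856,.517,0]);H=np.array([532.5,-239.1,62])
for n,a,b in [("tip",(298,224),(360,371)),("lA",(487,245),(531,203)),("lB",(425,315),(600,312))]:
    p,e=tri(f(195,160,7,*a),f(220,170,8,*b));q=p-H;print(n,p,e,q@xd,q@yd,np.degrees(np.arctan2(q[2],-q@xd)))
E
```

```text
tip [ 480.50826592 -151.03032239  108.13976542] 0.38582149116589715 -102.26737055469256 1.0270989545834999 24.283373115355644
lA [ 550.43321775 -218.66225793  123.80261643] 0.7205390327234541 -8.223233640376119 25.91714704490388 82.42094716395805
lB [ 504.78945654 -246.67947375  125.83819872] 3.1447159553503177 -7.83832143723971 -27.63881312884965 83.00002101003653
```

The lip triangulates to about 82° (1.4 rad), so the flap is fully open. The driver has not slipped: its tip is still 10 mm below the TCP. I carry it back to its original place on the red bench.

Emit:
play_rows --pt "3 35 5 -2 1" --pt "3.6 52.7 5 -2.4 1" --pt "3.6 52.7 5 -2.4 1" --pt "3.6 52.7 2.5 -2.4 1" --pt "3.6 52.7 0 -2.4 1" --pt "3.6 52.7 0 -2.4 1" --pt "3.6 52.9 0 -2.4 1" --pt "0 0 -20 0 1" --pt "0 0 -35 0 1" --pt "0 0 -35 0 1" --pt "0 0 -18 0 1" --pt "0 0 -5 0 1" --pt "0 0 0 0 1" --pt "0 0 0 0 1"

```text
time_s: 12.92
ee_pos: [441.2, 306.4, 23.9]
ee_rot: [179.9, -0.0, 104.5]
force: [0.1, -0.7, -0.4]
gripper_width: 20.7
```

Emit:
play_rows --pt "0 0 -4 0 1" --pt "0 0 -2.5 0 1" --pt "0 0 -0.5 0 1" --pt "0 0 0 0 1" --pt "0 0 0 0 1"

```text
time_s: 13.55
ee_pos: [440.4, 306.2, 16.5]
ee_rot: [180.0, -0.0, 104.6]
force: [-2.5, -2.0, 6.2]
gripper_width: 21.3
```

Emit:
play_rows --pt "0 0 0 0 0.7" --pt "0 0 0 0 0.5" --pt "0 0 0 0 0.35" --pt "0 0 0 0 0.35" --pt "0 0 0 0 0.35" --pt "0 0 10 0 0.35" --pt "0 0 30 0 0.35" --pt "0 0 50 0 0.35" --pt "0 0 60 0 0.35" --pt "0 0 0 0 0.35"

```text
time_s: 14.8
ee_pos: [443.1, 307.9, 171.8]
ee_rot: [179.3, -0.2, 104.6]
force: [-0.7, 1.4, -1.2]
gripper_width: 59.3
```

```bash
python3 - <<'E'
from h import *
s=env.state();print(s['ee_pos'],s['ee_rot'],s['force'],s['gripper_width'])
a=env.grab_frame("scene");b=env.grab_frame("top")
crop(0,a,150,85,80,80,7,"s8.png");crop(0,b,100,190,90,60,8,"t8.png");crop(0,b,230,130,120,100,6,"t8d.png")
c=b[145:245,255:355].astype(int);m=(c[...,0]-c[...,2]>55)&(c[...,0]>150)
n,l,st,ce=cv2.connectedComponentsWithStats(m.astype(np.uint8))
C=np.array([561.5,-287]);
for i in range(1,n):
    if st[i,4]>25:
        p=plane("top",ce[i]+[255,145],52);d=p[:2]-C;print(st[i],p,np.hypot(*d),np.degrees(np.arctan2(d[1],d[0])))
E
```

```text
[443.07346024 307.92837976 171.77671154] [179.33446348  -0.22902995 104.56870829] [-0.65098813  1.40595088 -1.23355306] 59.31178530713249
[55 63 11 11 93] [ 497.23592259 -328.2725469    52.        ] 76.37600914246971 -147.29006203174114
```

View pics/s8.png

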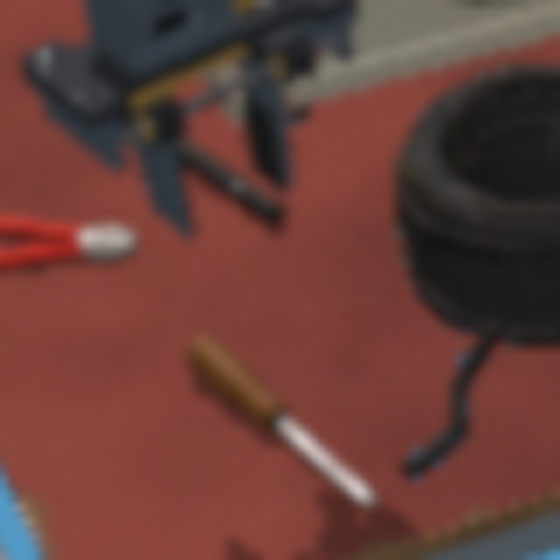

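View pics/t8.png

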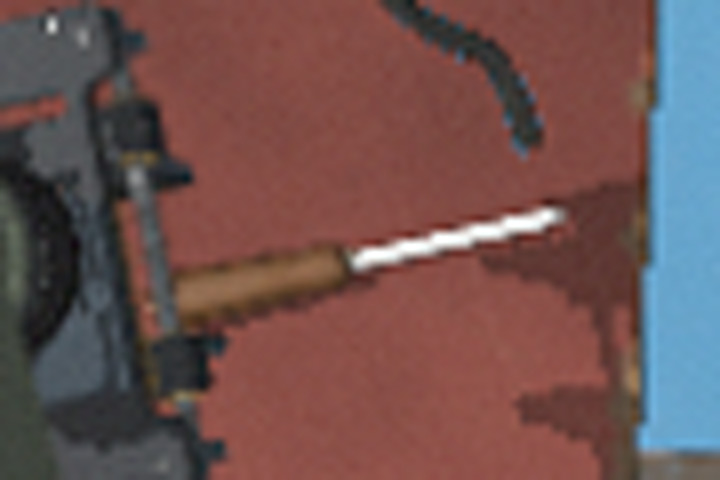

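The driver lies flat again in its original place (top crop tip (560,213)), released. The orange pot is 76.4 mm from the axis (77 expected) at −147.3°. The window is at 121.2°, so it needs about −92° of turn. I move above the knob.

Emit:
play_rows --pt "5 -30 10 0 0.35" --pt "10 -50 10 0 0.35" --pt "11 -54 3.5 0 0.35" --pt "11 -54 0 0 0.35" --pt "11 -54 0 0 0.35" --pt "11 -54 0 0 0.35" --pt "11 -54 0 0 0.35" --pt "11 -54 0 0 0.35" --pt "11 -54 0 0 0.35" --pt "11 -54 0 0 0.35" --pt "11 -54 0 0 0.35" --pt "7.5 -27.2 0 0 0.35" --pt "0 0 0 0 0.35" --pt "0 0 0 0 0.35" --newtons 20

```text
time_s: 16.65
ee_pos: [561.0, -286.0, 188.0]
ee_rot: [-179.9, -0.2, 104.6]
force: [-0.4, -0.4, -0.5]
gripper_width: 59.2
```

```bash
python3 - <<'E'
from h import *
s=env.state();print(s['ee_pos'],s['ee_rot'],s['qpos'],s['gripper_width'])
a=env.grab_frame("scene");b=env.grab_frame("top")
crop(0,a,215,130,110,110,5,"s9.png");crop(0,b,230,120,130,120,5,"t9.png")
E
```

```text
[ 560.99424185 -286.00608087  187.98532036] [-1.79873456e+02 -1.58458357e-01  1.04574966e+02] [-2.80755792e+01  2.47940750e+01  8.54454159e+01  3.27940964e-02
  6.99609450e+01 -4.26620108e+01] 59.23431508371848
```

View pics/s9.png

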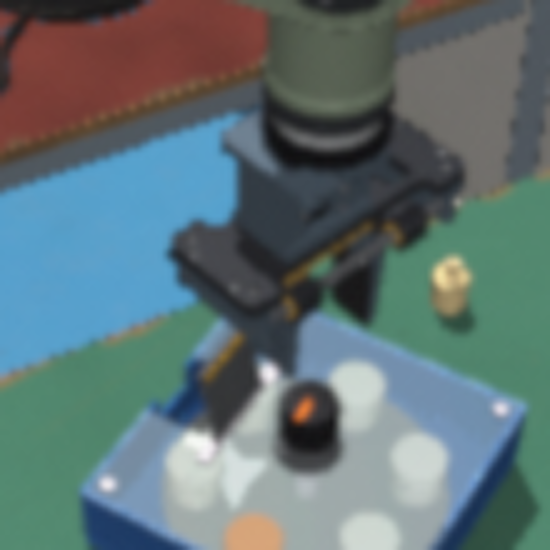

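View pics/t9.png

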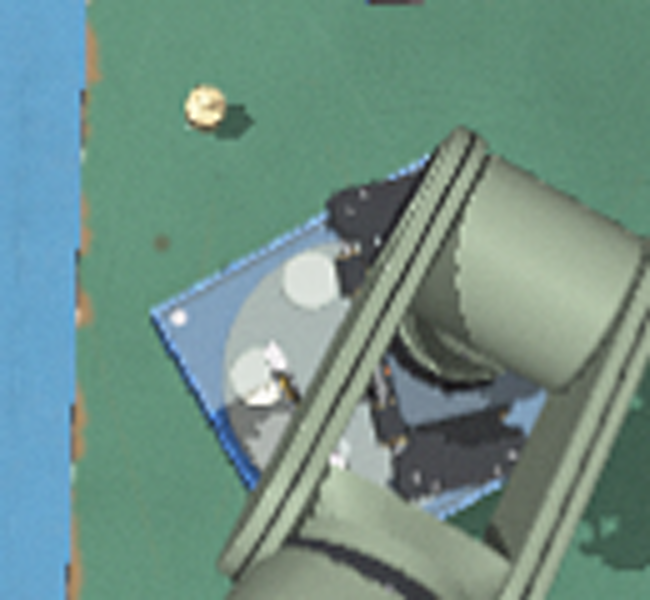

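The gripper is centred over the knob (scene crop (310,415)), the flap still stands, and the weight is untouched. I lower and grip.

Emit:
play_rows --pt "0 0 -30 0 0.35" --pt "0 0 -30 0 0.35" --pt "0 0 -20 0 0.35" --pt "0 0 -10 0 0.35" --pt "0 0 -6 0 0.35" --pt "0 0 0 0 0.35" --pt "0 0 0 0 0.8" --pt "0 0 0 0 1" --pt "0 0 0 0 1" --pt "0 0 0 0 1" --pt "0 0 0 0 1" --newtons 25

```text
time_s: 18.12
ee_pos: [561.1, -287.5, 94.0]
ee_rot: [-179.9, 0.0, 104.6]
force: [-5.1, -0.7, 6.5]
gripper_width: 39.7
```

```bash
python3 - <<'E'
from h import *
s=env.state();print(s['ee_pos'],s['ee_rot'],s['force'],s['gripper_width'])
a=env.grab_frame("scene")
crop(0,a,215,150,110,110,5,"s10.png")
E
```

```text
[ 561.14323007 -287.53175593   94.02416815] [-1.79930615e+02  2.14216763e-02  1.04578149e+02] [-5.08389447 -0.65292054  6.49905526] 39.66510920558229
```

View pics/s10.png

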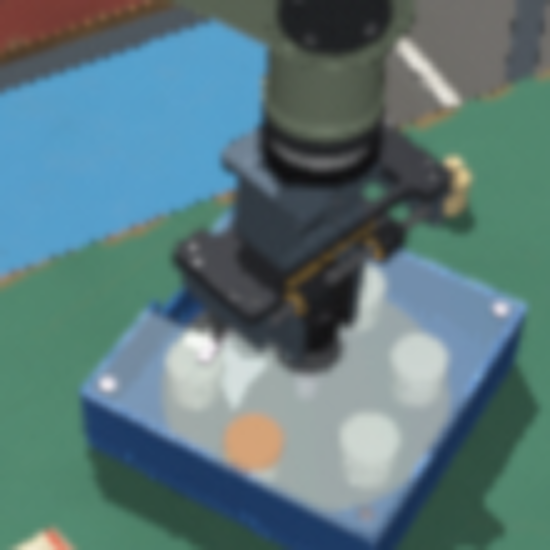

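Emit:
play_rows --pt "0 0 0 -4 1" --pt "0 0 0 -6 1" --pt "0 0 0 -6 1" --pt "0 0 0 -6 1" --pt "0 0 0 -6 1" --pt "0 0 0 -6 1" --pt "0 0 0 -6 1" --pt "0 0 0 0 1"

```text
time_s: 19.18
ee_pos: [560.8, -287.5, 94.0]
ee_rot: [-179.9, 0.1, 64.5]
force: [-4.9, -1.2, 7.2]
gripper_width: 39.6
```

```bash
python3 - <<'E'
from h import *
s=env.state();print(s['ee_pos'],s['ee_rot'],s['force'],s['gripper_width'])
a=env.grab_frame("scene");b=env.grab_frame("top")
crop(0,a,215,150,110,110,5,"s11.png");crop(0,b,230,120,130,120,5,"t11.png")
E
```

```text
[ 560.84799084 -287.48387931   94.01633059] [-1.79922624e+02  6.51335625e-02  6.45289943e+01] [-4.89433667 -1.19668329  7.16033306] 39.578635043530156
```

View pics/s11.png

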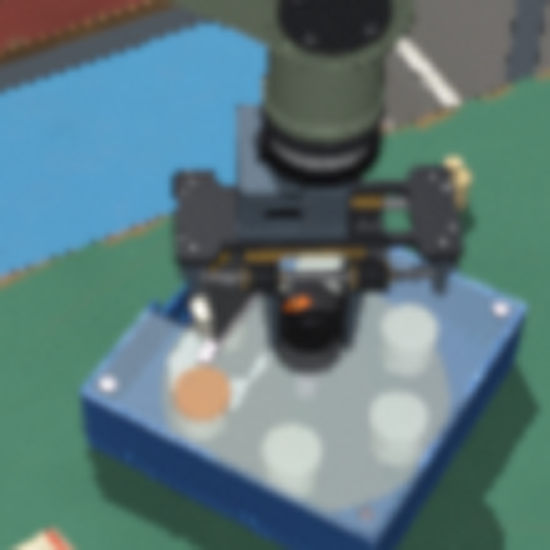

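View pics/t11.png

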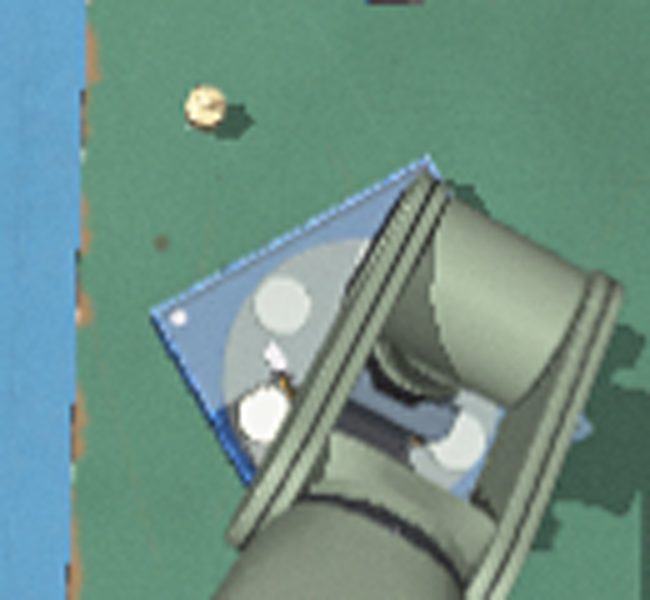

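The pot turned with the gripper: the orange cap is now at scene crop (202,394). I continue.

Emit:
play_rows --pt "0 0 0 -4 1" --pt "0 0 0 -6 1" --pt "0 0 0 -6 1" --pt "0 0 0 -6 1" --pt "0 0 0 -6 1" --pt "0 0 0 -6 1" --pt "0 0 0 -6 1" --pt "0 0 0 -6 1" --pt "0 0 0 -4 1" --pt "0 0 0 0 1" --pt "0 0 0 0 1"

```text
time_s: 20.65
ee_pos: [560.6, -287.2, 94.0]
ee_rot: [-180.0, 0.1, 14.6]
force: [-6.0, -2.2, 6.2]
gripper_width: 39.4
```

```bash
python3 - <<'E'
from h import *
s=env.state();print(s['ee_pos'],s['ee_rot'],s['force'],s['gripper_width'])
C=np.array([561.5,-287])
p=plane("scene",(215+202.5/5-.5,150+394.5/5-.5),52)[:2]-C;print("before",np.hypot(*p),np.degrees(np.arctan2(p[1],p[0])))
a=env.grab_frame("scene");b=env.grab_frame("top")
for n,i in(("scene",a),("top",b)):
    x,y=(225,180) if n=="scene" else (255,145)
    c=i[y:y+90,x:x+90].astype(int);m=(c[...,0]-c[...,2]>50)&(c[...,0]>150)&(c[...,0]-c[...,1]>25)
    k,l,st,ce=cv2.connectedComponentsWithStats(m.astype(np.uint8))
    for j in range(1,k):
        if st[j,4]>6:
            p=plane(n,ce[j]+[x,y],52);d=p[:2]-C;print(n,st[j],ce[j]+[x,y],p,np.hypot(*d),np.degrees(np.arctan2(d[1],d[0])))
crop(0,a,215,160,110,90,7,"s12.png");crop(0,b,245,160,70,70,8,"t12.png")
E
```

```text
[ 560.62685636 -287.19705051   94.04284833] [-1.79959925e+02  1.20191923e-01  1.45507663e+01] [-5.95742895 -2.16436095  6.22067131] 39.42503771710435
before 78.79237355638516 177.37436751318435
scene [26 29  7 10 50] [254.02 213.4 ] [ 509.03437819 -223.91004706   52.        ] 82.05475997575633 129.74691944123867
scene [ 0 76 11 14 44] [229.59090909 262.63636364] [ 352.20448126 -365.70240406   52.        ] 223.60385186814372 -159.39199115852273
top [24 56  6 10 44] [281.72727273 205.77272727] [ 518.65782185 -211.28168113   52.        ] 86.99836803960312 119.50161329314092
```

View pics/s12.png

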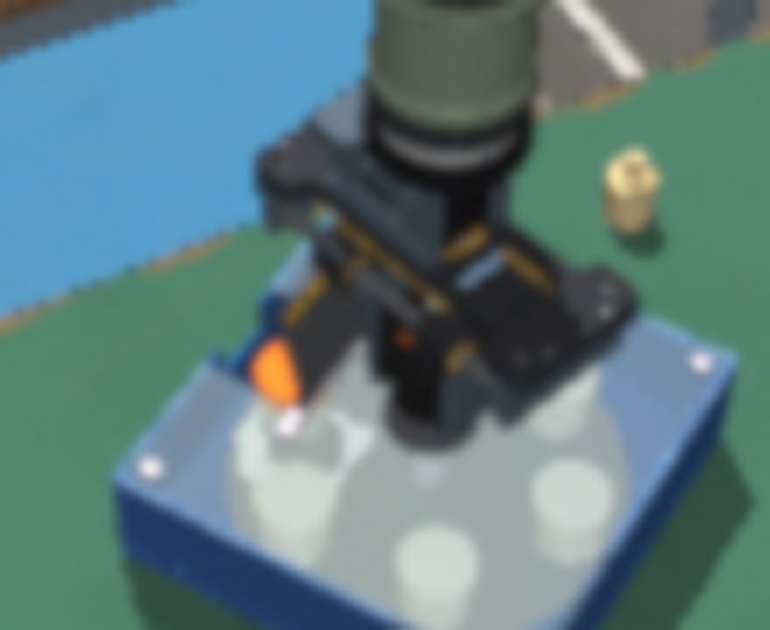

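View pics/t12.png

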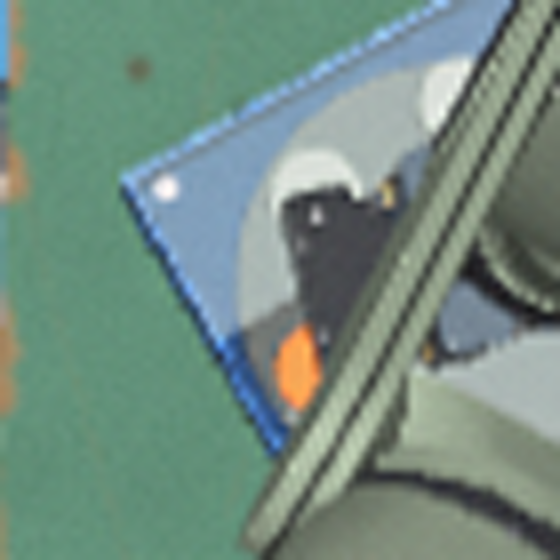

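The orange cap is now in the window but partly hidden in both views. I cross-check the turntable angle using the white pots visible in each picture, comparing with the initial pictures.

```bash
python3 - <<'E'
from h import *
C=np.array([561.5,-287])
def P(n,px):
    p=plane(n,px,52);d=p[:2]-C;return np.round([*p[:2],np.hypot(*d),np.degrees(np.arctan2(d[1],d[0]))%360],1)
f=lambda x0,y0,s,u,v:(x0+(u+.5)/s-.5,y0+(v+.5)/s-.5)
print("scene init, orange then white (R,D,topR)")
for u,v in [(245,350),(383,346),(442,248),(370,163)]: print(P("scene",f(225,180,6,u,v)))
print("top init orange, whites")
for u,v in [(365,410),(426,294),(354,182),(223,186)]: print(P("top",f(255,145,6,u,v)))
print("s11")
for u,v in [(202,394),(291,447),(399,414),(410,328)]: print(P("scene",f(215,150,5,u,v)))
print("s12")
for u,v in [(436,556),(572,493)]: print(P("scene",f(215,160,7,u,v)))
b=cv2.imread("pics/t11.png")
print("t11 white",P("top",f(230,120,5,283,306)),P("top",f(230,120,5,264,413)))
# deck screws bias
for u,v in [(249,60),(541,191),(378,437),(69,281)]: print("screw scene",plane("scene",f(225,180,6,u,v),63)[:2])
for u,v in [(65,231),(357,67),(529,358),(235,529)]: print("screw top",plane("top",f(255,145,6,u,v),63)[:2])
E
```

```text
scene init, orange then white (R,D,topR)
[ 495.8 -333.8   80.7  215.4]
[ 564.5 -366.2   79.2  272.2]
[ 628.9 -322.8   76.3  332. ]
[ 624.2 -249.1   73.2   31.2]
top init orange, whites
[ 497.  -328.7   76.8  212.9]
[ 565.2 -363.6   76.7  272.8]
[ 629.7 -320.9   76.1  333.6]
[ 625.1 -244.3   76.6   33.9]
s11
[ 482.8 -283.4   78.8  177.4]
[ 515.3 -348.7   77.1  233.2]
[ 592.2 -358.3   77.6  293.3]
[ 636.9 -298.7   76.3  351.2]
s12
[ 527.2 -354.8   76.   243.1]
[ 602.9 -352.7   77.6  302.2]
t11 white [ 606.1 -225.2   76.3   54.2] [ 531.1 -213.4   79.7  112.4]
screw scene [ 594.61799023 -152.18189428]
screw scene [ 696.1717906  -320.34661749]
screw scene [ 528.14510597 -421.75874851]
screw scene [ 426.56644797 -254.50541073]
screw top [ 594.72822118 -152.59344029]
screw top [ 695.62764784 -320.21126458]
screw top [ 528.75873051 -421.49220414]
screw top [ 427.03987791 -253.32848137]
```

The pot phases give the orange at 213.2° at the start and about 123° now, against a window at 121.2°. I trim by −2° and hold.

Emit:
play_rows --pt "0 0 0 -1 1" --pt "0 0 0 -1 1" --pt "0 0 0 0 1" --pt "0 0 0 0 1" --pt "0 0 0 0 1" --pt "0 0 0 0 1"

```text
time_s: 21.5
ee_pos: [560.6, -287.2, 94.1]
ee_rot: [-180.0, 0.1, 12.5]
force: [-5.7, -1.3, 7.2]
gripper_width: 39.4
```

```bash
python3 - <<'E'
from h import *
s=env.state();print(s['ee_pos'],s['ee_rot'],s['force'],s['gripper_width'],s['time_s'])
a=env.grab_frame("scene");b=env.grab_frame("top")
crop(0,a,160,120,160,130,5,"s13.png");cv2.imwrite("pics/t13.png",b[:,:,::-1]);crop(0,b,110,110,290,160,2.75,"t13c.png")
E
```

```text
[ 560.6051975  -287.18712066   94.05346706] [-1.79961306e+02  1.22268936e-01  1.25492659e+01] [-5.68975249 -1.34278204  7.22565904] 39.43415763650742 21.5
```

View pics/s13.png

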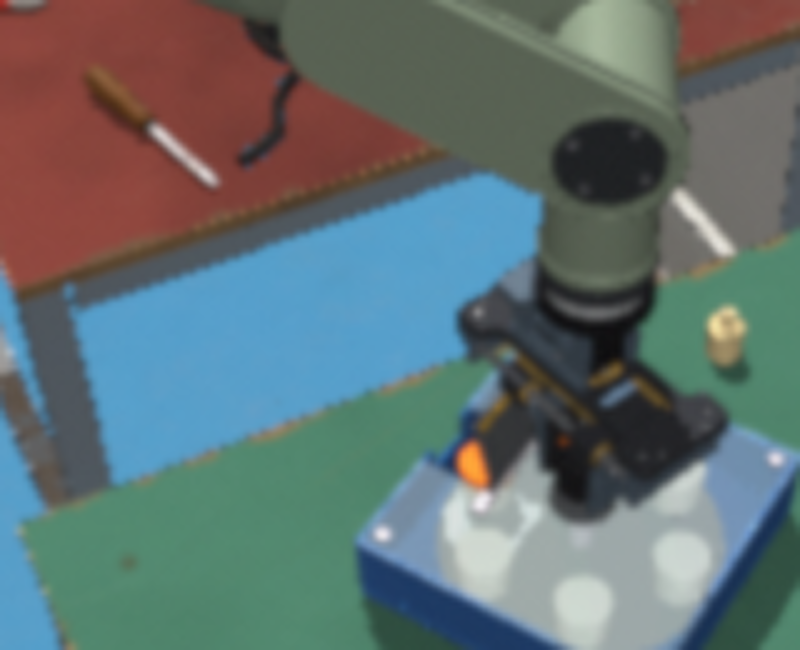

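View pics/t13c.png

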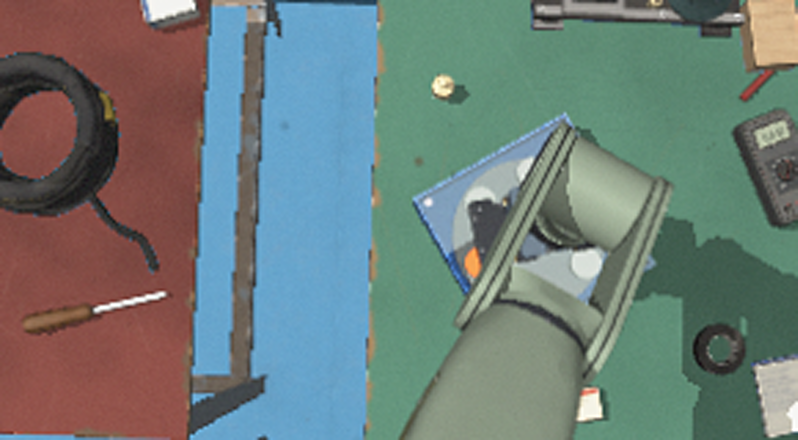

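The driver lies flat on the red bench, and the flap stands at scene crop (500,440). The orange cap is in the window, and the weight, tape and carton have not moved. I make one last angle check and hand in.

```bash
python3 - <<'E'
from h import *
C=np.array([561.5,-287]);f=lambda u,v:(160+(u+.5)/5-.5,120+(v+.5)/5-.5)
for u,v in [(583,598),(683,556)]:
    d=plane("scene",f(u,v),52)[:2]-C;print(np.hypot(*d),np.degrees(np.arctan2(d[1],d[0]))%60+120,"target 121.2")
print(env.job_done())
E
```

```text
76.83074262638213 121.51313443191883 target 121.2
78.94342487939453 179.97308070823306 target 121.2
the job is handed in; nothing more can be done
None
```

The job is handed in, and no verdict was reported. I levered the flap up with the blade and laid the driver back in its original place on the red bench. I then turned the knob by −92° and left the gripper holding it. The robot clock read 21.5 s of the 64 s allowed.

Last checks:
- **Flap:** its lip triangulated at about 82° (1.4 rad) once the driver was off it, and it was still standing in the last picture.
- **Screwdriver:** it lies flat and released on the red bench.
- **Orange pot:** its cap was partly hidden in both cameras, so I worked out its position from the white pots. Two of them gave 121.5° and 120.0° (179.97° is one pot spacing on), against the window at 121.2°. That is about 2 mm off, with a 12 mm limit.
- **Knob:** the fingers hold it at 39.4 mm opening with the grip set to 25 N. The wrist also reads a steady side and vertical force of about 6 to 7 N.
- **Bystanders:** the weight, tape and carton look unmoved in the last pictures. I judged this by eye and did not measure it; the arm partly hid the carton in the top view.

Some camera readings disagreed: the two views differed by up to about 2.5° on the orange pot's angle at the start, and by about 4 mm on the driver tip's height.

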